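Open a specimen transport jar one-handed in its bracing stand

TASK

Lower the closed transport jar into the six-sided well of the opening stand until its foot is fully home, so that the stand keeps it from turning. Then unscrew its tight lid anticlockwise, stop turning once the threads let go (about a quarter turn), lift the lid straight off and finish still holding it level and still, a finger's width or two above the mouth, with the jar left upright in the stand. Open the jar nowhere else, do not drop or tip it, never carry the lid away from over its mouth, and leave the things standing round about alone.

Things in the scene. Friction and masses are not known exactly. Their poses are not given: they have to be found in the camera images.
- stand: Opening stand, fixed to the worktop: grey plinth 124 (x) x 112 (y) x 9 mm, on it a pale six-sided housing 80 mm across flats, 36 mm high overall, with a six-sided well 57 mm across flats under a dark bevelled mouth. Origin: on the worktop, on the well's axis; z up. Its x axis is normal to a flat of the well; flats repeat every 60 degrees.
- stand_floor (a point): Centre of the well's floor, 10 mm above the worktop and 26 mm below the well's rim; the jar's underside rests here when home. Axes as the stand's.
- jar: Loose transport jar, about 0.2 kg: clear cylinder 53 mm across, three capped blood tubes fixed inside, on a pale six-sided foot 54 mm across flats, 62 over corners, 16 mm high. Origin: centre of its underside; z up its axis. Its x axis is normal to a flat of the foot; any of the six ways round fits the well, where it has about 5 degrees of play each way before it is braced.
- jar_mouth (a point): Centre of the jar's mouth (top of its seal), 106 mm above the jar's underside.
- lid: Loose teal ribbed screw lid, 60 mm across, 22 mm high, 0.03 kg, screwed tight on the jar at the start: its origin (centre of its lower edge) is then 87 mm above the jar's origin, its top 109 mm. z up; x points to the white mark on top and along the jar's x while closed. Takes about 0.5 N m to turn; a grip of 40 N or more holds it, and the jar can be carried by it.
- lid_mark (a point): Point on the lid's rim, 30 mm from its axis along the lid's x, 11 mm above its lower edge: shows its turn. Turned anticlockwise (from above) on the jar, the lid climbs up to 3 mm, its three lugs are free of the threads after about 65 degrees and it lifts straight off between 70 and 95; turned further unlifted, the next threads catch it again.
- specimen_cup: Bystander: clear specimen cup with a yellow lid, 62 mm across, 72 mm high; origin centre of underside.
- glucose_meter: Bystander: white meter lying flat, 93 x 52 x 20 mm; origin centre of underside.
- lab_timer: Bystander: pale bench timer lying flat, 58 x 66 x 17 mm; origin centre of underside.
- oximeter: Bystander: white and blue finger clip, 58 x 32 x 31 mm; origin centre of underside.
- mini_centrifuge: Fixed white bench centrifuge between the jar's place and the stand, a little further from the robot: body up to 115 mm from its origin all round and 120 mm high, its open lid standing up to 260 mm over its far side. Origin: centre of its underside. Carry the jar past it or over it with clearance.

How it is judged:
On the way, in this order (a step that is already met when the one before it is completed fails the run):
1. the closed jar stands fully home and upright in the stand's well, lid still screwed down (horizontal distance between jar and stand below 0.005 m and z of jar in the frame of stand below 0.0125 m and angle between jar's own z axis and vertical below 0.06 rad and z of lid in the frame of jar below 0.0885 m and x of lid_mark in the frame of jar above 0.026 m), for 0.2 s.
2. the lid has been turned anticlockwise by 58 degrees or more on the jar, the jar still home in the well (x of lid_mark in the frame of jar below 0.0159 m and y of lid_mark in the frame of jar above 0 m and horizontal distance between lid and jar below 0.006 m and z of jar in the frame of stand below 0.0145 m and horizontal distance between jar and stand below 0.006 m), for 0.05 s.
At the end, for the whole second after the job is handed in: Jar home in the well (within 2.5 mm of its floor, 5 mm of its axis, 3.4 degrees) and at rest; lid gripped (over 2 N), off the jar, still, level within 11 degrees, within 15 mm of the jar's axis, lower edge 4 to 50 mm above the mouth (horizontal distance between jar and stand below 0.005 m and z of jar in the frame of stand below 0.0125 m and angle between jar's own z axis and vertical below 0.06 rad and z of lid in the frame of jar between 0.11 and 0.156 m and horizontal distance between lid and jar below 0.015 m and angle between lid's own z axis and vertical below 0.2 rad and linear speed of each of lid, jar below 0.02 m/s and contact force between the fingers and lid above 2 N and contact force between lid and jar below 0.1 N); the arm keeps its last pose, push and grip.
It fails at once if the lid is turned or lifted open while the jar is not in the stand's well ((z of lid in the frame of jar above 0.094 m or x of lid_mark in the frame of jar below 0.0159 m) and (horizontal distance between jar and stand above 0.01 m or z of jar in the frame of stand above 0.022 m)).
It fails at once if the lid is turned on the jar past 130 degrees, long after the threads have let go (x of lid_mark in the frame of jar below -0.0193 m).
It fails at once if the lid is carried away from over the mouth (over 40 mm aside or 80 mm above) (horizontal distance between lid and jar above 0.04 m or z of lid in the frame of jar above 0.186 m).
It fails at once if the jar is tipped by more than 20 degrees, or drops into the well (over 0.6 m/s inside it) (angle between jar's own z axis and vertical above 0.35 rad or (horizontal distance between jar and stand below 0.02 m and z of jar in the frame of stand below 0.034 m and linear speed of jar above 0.6 m/s)).
It fails at once if a bystander is pushed by more than 30 mm or tipped (distance of any of specimen_cup, glucose_meter, lab_timer, oximeter from where it was at the start of the episode above 0.03 m or angle between any of specimen_cup, glucose_meter, lab_timer, oximeter's own z axis and vertical above 0.5 rad).
It also fails if it takes over 48 s, if anything falls off the work surface, if the arm or the gripper's body presses on something with over 40 N, if the wrist force passes 120 N, or if a joint passes its speed limit or range.

ROBOT

A 7-joint arm with a two-finger parallel gripper is mounted at the origin on a cart in front of the work surface, level with it; the furniture and walls round the work are solid. World frame = base frame: x ahead of the robot, y to its left, z up, the work surface at z = 0. Lengths are in m, angles in rad, forces in N, time in s.
With the tool pointing down it reaches from about 0.35 to 0.9 m from the base axis. Payload 8.1 kg.
Tool frame: the origin (TCP) lies between the finger pads; the fingertips stand 17 mm ahead of it and the grasp point (between the pads) lies 2 mm behind it; z points along the fingers, y is the direction in which the jaws open and shut (so a half turn about z gives the same grasp; the last joint's range is limited). The gripper opens to 92 mm and grips with 3 to 60 N. Pads are 19 mm wide; open, the fingers measure 130 mm over their backs; the gripper's body (75 mm by 190 mm) begins 47 mm behind the grasp point.
Start: joints at [1.15, 0.434, 0.025, 1.573, -0.012, 1.134, -0.075], TCP at [0.195, -0.594, 0.244] pointing down, gripper open.
Joint ranges: [-2.62, 2.62], [-0.44, 2.09], [-1.27, 1.32], [0.08, 2.57], [-1.32, 4.46], [0.12, 2], [-2.74, 2.74]. Speed limits (rad/s): [2.22, 2.22, 3.01, 3.01, 3.14, 3.14, 3.14].

INTERFACE

Orientations are given as a rotation vector (axis times angle).
In Python, from cell import arm gives the robot as it stands. The module is installed in compiled form; this text tells all that it offers.
- The arm moves only by the shell command python3 -m crank 'ROWS' [FORCE]. ROWS is JSON, a list of rows, each a list of 5 numbers: the opening, from 0 (shut) to 1 (fully open), then the shift along the world's x, y, z normalised to -1 to 1, where 1 is 40 cm, then the turn about the world's z normalised to -1 to 1, where 1 is 60 degrees. In form: [[fingers, tx, ty, tz, twist], ...]. A call has exactly 8 rows; each row shifts and turns the commanded pose from where the row before left it; what a row does not reach is not made up. A row lasts 1/12 s, in which the tool goes at most 41.7 mm and 7.16 degrees, less where a joint would pass 70% of its speed; a pose out of reach is approached as far as the arm can. A call with a number of a shift or a turn outside -1 to 1 is refused whole. A call with a gripper value outside its range is refused whole. The fingers move at their own pace and stop on an object; FORCE is the grip in N (left out, the last holds). Time passes only in rows, so rows that do not move let the fingers close, or fill a call up. It gives the time, the measured TCP pose, the force and the opening at its end, in the units of the state.
- arm.observe(): the state, without advancing time (a new reading comes with each control period).
- arm.get_image(name): name is "side" or "top"; returns the picture (400x640x3 uint8, red, green, blue); there is no depth.
- arm.get_calibration(name): a dict with "intrinsics" (3x3 intrinsics, pixels), "distortion" ([k1, k2, p1, p2, k3] as OpenCV has them; the pictures are not rectified), "extrinsics" (4x4, takes a point from camera to world coordinates). Camera axes: x right, y down, z forward; pixel columns grow to the right and rows downward; lengths in m; the calibration is good to about 2 mm. A picture is of the moment at which its call begins. get_calibration takes no time and is no camera call.
- arm.sign_off(): hands the job in, once; it reports no verdict.
The state is a dict: "clock": time; "joints": joint angles; "dq": joint speeds; "joint_efforts": joint torques, N m; "position": TCP position; "ee_rot": TCP orientation; "force": force on the tool from outside, world axes, zero at the start; "ft_torque": the same for the moment, N m; "width": opening from 0.0 (shut) to 1.0 (fully open).
Only numpy, scipy, OpenCV 4.12 (cv2) and the standard library are available. Lean on these libraries where they do the work, as an engineer would, in place of code of your own. Each camera call takes 0.05 s, during which the arm holds its last target.

## Working session

There is one attempt and no reset: what is moved stays moved. The work goes in short steps, Python scripts to look and compute and a shell command to move; the robot and the scene stay as the last step left them, time stands still between calls to the robot, and variables do not carry over. Pictures are saved under pics/ and viewed, and the job is handed in when it is done.

```bash
mkdir -p pics
python3 - <<'E'
from cell import arm
import cv2
s=arm.observe(); print(s)
for n in ("side","top"):
    im=arm.get_image(n); cv2.imwrite(f"pics/{n}0.png",im[:,:,::-1]); c=arm.get_calibration(n)
    print(n,c)
E
```

```text
{'clock': 0.0, 'joints': array([ 1.15036111,  0.43523053,  0.02498624,  1.57412285, -0.01159962,
        1.13399212, -0.07508979]), 'dq': array([ 1.66467833e-03, -2.80170039e-03, -8.33101168e-04, -1.65965818e-03,
        7.47779766e-04,  8.25916807e-04, -2.61422854e-05]), 'joint_efforts': array([-3.38226710e-05, -6.67845154e+01,  9.84591767e-01, -3.14452565e+01,
       -6.05799886e-02,  4.27386013e-02,  9.17804209e-05]), 'position': array([ 0.19510316, -0.59324374,  0.24293046]), 'ee_rot': array([-3.10048683e+00, -4.96798079e-01,  6.32792306e-04]), 'force': array([-0.05225224,  0.41543649,  0.90255063]), 'ft_torque': array([-0.02903992, -0.02129535,  0.01213148]), 'width': 0.9989174791785111}
side {'intrinsics': array([[367.06303029,   0.        , 313.56380988],
       [  0.        , 367.06303029, 201.36642162],
       [  0.        ,   0.        ,   1.        ]]), 'distortion': array([-0.07394552,  0.        ,  0.        ,  0.        ,  0.        ]), 'extrinsics': array([[-0.99476543, -0.06996589,  0.07447496,  0.42819625],
       [-0.10046371,  0.5364381 , -0.83793866,  0.77921716],
       [ 0.01867592, -0.84103444, -0.54065911,  0.6041645 ],
       [ 0.        ,  0.        ,  0.        ,  1.        ]])}
top {'intrinsics': array([[457.61460627,   0.        , 313.88048867],
       [  0.        , 457.61460627, 197.54722919],
       [  0.        ,   0.        ,   1.        ]]), 'distortion': array([0.00661263, 0.        , 0.        , 0.        , 0.        ]), 'extrinsics': array([[ 0.00462676, -0.98318353,  0.18256161,  0.3254732 ],
       [-0.99987436, -0.00178057,  0.01575112, -0.03438037],
       [-0.01516118, -0.18261155, -0.98306824,  1.11006361],
       [ 0.        ,  0.        ,  0.        ,  1.        ]])}
```

View pics/side0.png

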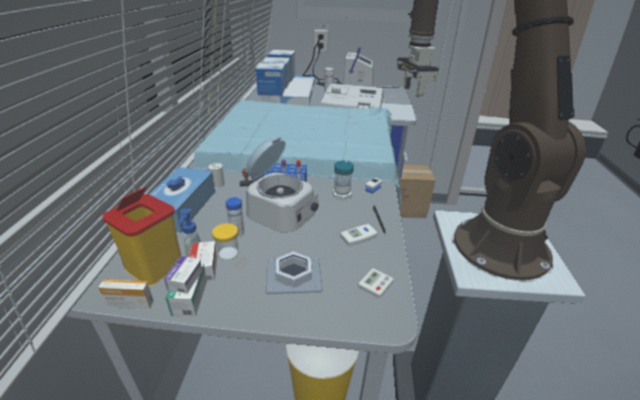

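View pics/top0.png

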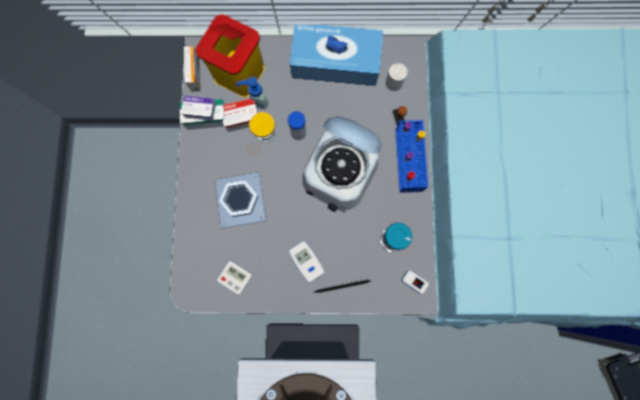

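The top view shows the teal lid at about (398,236) and the stand at about (240,200), with the centrifuge between them at (342,168). The side view shows the jar at (343,180) and the stand at (294,268). Next I'll enlarge both objects.

```bash
cat > h.py <<'E'
import numpy as np, cv2, json
from cell import arm
def ray(n,uv):
    c=arm.get_calibration(n); K=c["intrinsics"];T=c["extrinsics"]
    p=cv2.undistortPoints(np.array(uv,float).reshape(-1,1,2),K,c["distortion"]).reshape(-1,2)
    d=np.c_[p,np.ones(len(p))]@T[:3,:3].T
    return T[:3,3],d
def plane(n,uv,z):
    o,d=ray(n,uv); return o+d*((z-o[2])/d[:,2])[:,None]
def proj(n,P):
    c=arm.get_calibration(n);T=np.linalg.inv(c["extrinsics"])
    return cv2.projectPoints(np.array(P,float).reshape(-1,1,3),cv2.Rodrigues(T[:3,:3])[0],T[:3,3],c["intrinsics"],c["distortion"])[0].reshape(-1,2)
E
python3 - <<'E'
import cv2,numpy as np
t=cv2.imread("pics/top0.png");s=cv2.imread("pics/side0.png")
a=cv2.resize(t[205:265,365:435],None,fx=5.7,fy=5.7,interpolation=cv2.INTER_CUBIC)
b=cv2.resize(t[168:233,205:275],None,fx=5.7,fy=5.7,interpolation=cv2.INTER_CUBIC)
h=max(a.shape[0],b.shape[0]);pad=lambda x:np.pad(x,((0,h-x.shape[0]),(0,0),(0,0)))
cv2.imwrite("pics/ctop.png",np.hstack([pad(a),pad(b)]))
a=cv2.resize(s[150:210,310:380],None,fx=5.7,fy=5.7,interpolation=cv2.INTER_CUBIC)
b=cv2.resize(s[240:300,258:328],None,fx=5.7,fy=5.7,interpolation=cv2.INTER_CUBIC)
cv2.imwrite("pics/cside.png",np.hstack([a,b]))
E
```

```text
(no output)
```

View pics/ctop.png

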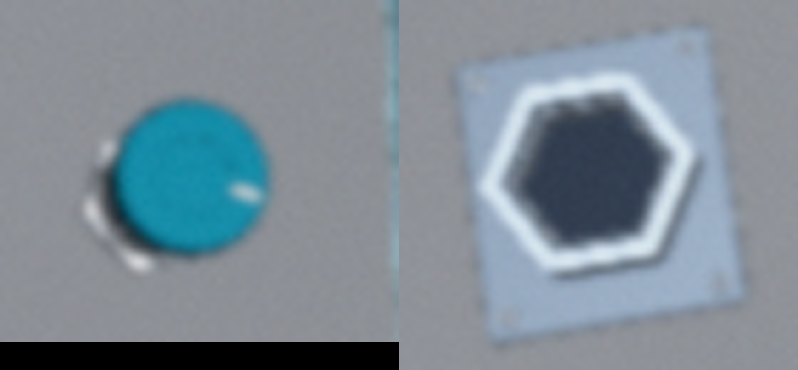

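View pics/cside.png

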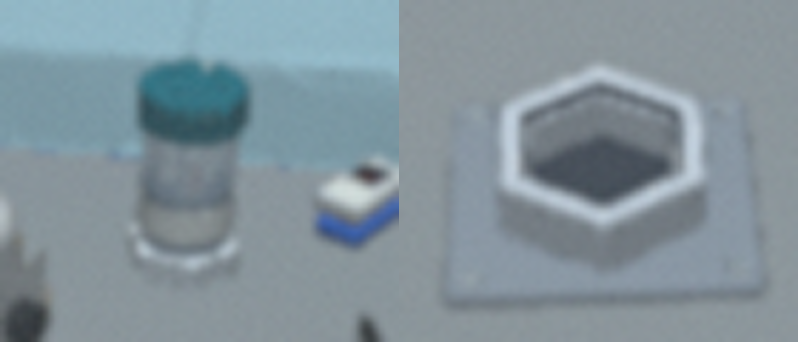

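```bash
cat > m.py <<'E'
from h import *
def lidtop(im_rgb,n,box,z):
    x0,y0,x1,y1=box; c=im_rgb[y0:y1,x0:x1]
    h=cv2.cvtColor(c,cv2.COLOR_RGB2HSV)
    m=((h[...,0]>85)&(h[...,0]<105)&(h[...,1]>150)).astype(np.uint8)
    k=max(cv2.findContours(m,cv2.RETR_EXTERNAL,cv2.CHAIN_APPROX_NONE)[0],key=cv2.contourArea)
    hull=cv2.convexHull(k)
    return hull.reshape(-1,2)+[x0,y0]
if __name__=="__main__":
    t=cv2.imread("pics/top0.png")[:,:,::-1].copy(); s=cv2.imread("pics/side0.png")[:,:,::-1].copy()
    hl=lidtop(t,"top",(365,205,435,265),.109)
    (cx,cy),r=cv2.minEnclosingCircle(hl.astype(np.float32)); M=cv2.moments(hl.astype(np.float32).reshape(-1,1,2))
    e=cv2.fitEllipse(hl.astype(np.float32)); print(cx,cy,r,M['m10']/M['m00'],M['m01']/M['m00'],e)
    C=plane("top",[[M['m10']/M['m00'],M['m01']/M['m00']]],.109)[0];print("lid",C)
    P=plane("top",hl,.109);print("radii",np.linalg.norm(P-C,axis=1).round(4))
    # mark
    m=np.zeros(t.shape[:2],np.uint8);cv2.fillPoly(m,[hl.astype(np.int32)],255);m=cv2.erode(m,np.ones((3,3)))
    w=np.where(m>0,np.clip(t[...,0].astype(float)-60,0,None),0)
    ys,xs=np.nonzero(w);ww=w[ys,xs]
    mk=np.array([[np.dot(xs,ww),np.dot(ys,ww)]])/ww.sum();Q=plane("top",mk,.109)[0]
    d=Q-C;print("mark",mk,Q,np.linalg.norm(d),"yaw",np.degrees(np.arctan2(d[1],d[0])))
    # stand rim
    x0,y0,x1,y1=205,168,275,233
    g=t[y0:y1,x0:x1].astype(float).min(2)
    g8=cv2.resize(g,None,fx=4,fy=4,interpolation=cv2.INTER_CUBIC)
    rim=(g8>178).astype(np.uint8)
    ks,hi=cv2.findContours(rim,cv2.RETR_CCOMP,cv2.CHAIN_APPROX_NONE)
    for k in sorted(ks,key=cv2.contourArea)[-2:]:
        k=cv2.convexHull(k)
        M=cv2.moments(k);
        uv=((k.reshape(-1,2)+.5)/4-.5)+[x0,y0]
        c=np.array([[M['m10']/M['m00'],M['m01']/M['m00']]]);c=((c+.5)/4-.5)+[x0,y0]
        C=plane("top",c,.036)[0]
        P=(plane("top",uv,.036)-C)[:,:2]
        # support widths
        best=min(((np.ptp(P@[np.cos(a),np.sin(a)])+np.ptp(P@[np.cos(a+np.pi/3),np.sin(a+np.pi/3)])+np.ptp(P@[np.cos(a-np.pi/3),np.sin(a-np.pi/3)])),np.degrees(a)) for a in np.radians(np.arange(-30,30,.25)))
        print("stand",c,C,"area",M['m00'],"AF",best[0]/3,"flat yaw",best[1])
E
python3 m.py
```

```text
397.70587158203125 236.2941131591797 13.490702629089355 397.7892390958293 235.87360713148678 ((397.7958068847656, 236.00880432128906), (25.75609016418457, 26.67236328125), 59.01628112792969)
lid [ 0.42655349 -0.20205487  0.109     ]
radii [0.0289 0.0288 0.0291 0.0292 0.029  0.0292 0.0287 0.0284 0.0279 0.0277
 0.0287 0.0296 0.0304 0.0295 0.0281 0.0275 0.0276 0.0277 0.0278 0.0285]
mark [[407.49774266 238.31489842]] [ 0.42128966 -0.22301365  0.109     ] 0.02160968605106576 yaw -104.0983202894846
stand [[237.61396674 197.53321109]] [0.52463672 0.16537455 0.036     ] area 10668.5 AF 0.06763854519451067 flat yaw 10.0
stand [[237.50800199 197.37260971]] [0.5250272 0.1656425 0.036    ] area 15165.5 AF 0.08049809469307741 flat yaw 9.75
```

Run:
```python
from h import *
s=cv2.imread("pics/side0.png");t=cv2.imread("pics/top0.png")
def hexa(c,af,yaw,z):
    a=np.radians(yaw+30+60*np.arange(6));r=af/2/np.cos(np.pi/6);return np.c_[c[0]+r*np.cos(a),c[1]+r*np.sin(a),np.full(6,z)]
def circ(c,r,z):
    a=np.linspace(0,2*np.pi,40);return np.c_[c[0]+r*np.cos(a),c[1]+r*np.sin(a),np.full(40,z)]
S=(.525,.1655);L=(.4266,-.202)
y=np.radians(10);R=np.array([[np.cos(y),-np.sin(y)],[np.sin(y),np.cos(y)]])
pl=np.array([[.062,.056],[-.062,.056],[-.062,-.056],[.062,-.056]])@R.T+S
sh=[(hexa(S,.08,10,.036),(0,0,255)),(hexa(S,.057,10,.036),(0,255,0)),(circ(L,.03,.109),(0,0,255)),(hexa(L,.054,-104,.016),(0,255,0)),(np.c_[pl,np.full(4,.009)],(255,0,255))]
out=[]
for n,im,boxes in(("top",t,((365,205,435,265),(205,168,275,233))),("side",s,((310,150,380,210),(258,240,328,300)))):
    for b in boxes:
        f=5.7;c=cv2.resize(im[b[1]:b[3],b[0]:b[2]],None,fx=f,fy=f,interpolation=cv2.INTER_CUBIC)
        for P,col in sh:
            q=(proj(n,P)+.5-[b[0],b[1]])*f
            cv2.polylines(c,[q.round().astype(int).reshape(-1,1,2)],True,col,1)
        out.append(cv2.resize(c[:342],(399,300)))
cv2.imwrite("pics/ov.png",np.vstack([np.hstack(out[:2]),np.hstack(out[2:])]))
print(plane("top",[[342,168]],.11), plane("top",[[320,152],[358,207]],.11))
```

```text
[[ 0.57885515 -0.08125699  0.11      ]] [[ 0.61611032 -0.03172941  0.11      ]
 [ 0.49010922 -0.11601983  0.11      ]]
```

View pics/ov.png

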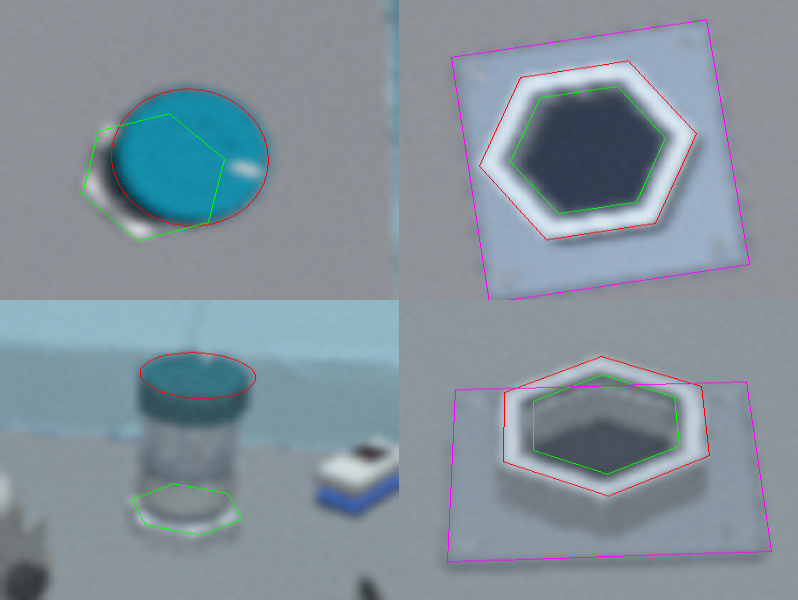

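The overlay from the top agrees within about 1 px in both views. The jar is near (0.427,-0.202) with flats at about 16° mod 60. The stand is near (0.525,0.1655) at about 9–10°. Now I'll move over the lid.

```bash
python3 -m crank '[[1,0.05,0.08,0,0],[1,0.05,0.08,0,0],[1,0.05,0.08,0,0],[1,0.05,0.08,0,0],[1,0.05,0.08,0,0],[1,0.05,0.08,0,0],[1,0.05,0.08,0,0],[1,0.05,0.08,0,0]]' 60; python3 -m crank '[[1,0.045,0.08,0,0],[1,0.045,0.08,0,0],[1,0.045,0.08,0,0],[1,0.04,0.08,0,0],[1,0,0.018,0,0],[1,0,0,0,0],[1,0,0,0,0],[1,0,0,0,0]]'; python3 -c "
from cell import arm
s=arm.observe();print(s['joints'],s['position'],s['ee_rot'],s['force'])"
```

```text
clock: 0.77
position: [0.3557, -0.3359, 0.2436]
ee_rot: [-3.102, -0.497, 0.001]
force: [0.3, 0.1, -1.3]
width: 1.001
clock: 1.43
position: [0.4245, -0.204, 0.2436]
ee_rot: [3.102, 0.494, -0.001]
force: [-0.0, -0.2, 0.2]
width: 0.996
[ 0.51297508  0.19903096 -0.21008075  1.91966292  0.04901343  1.02818568
 -0.97353457] [ 0.42451267 -0.20404827  0.24356571] [ 3.10211604e+00  4.93748562e-01 -1.19838557e-03] [-0.03295135 -0.23679023  0.17905546]
```

```bash
python3 -m crank '[[1,0.005,0.005,-0.06,0],[1,0,0,-0.07,0],[1,0,0,-0.07,0],[1,0,0,-0.06,0],[1,0,0,-0.05,0],[1,0,0,0,0],[1,0,0,0,0],[1,0,0,0,0]]'
python3 - <<'E'
from h import *
for n,b in(("top",(355,195,445,275)),("side",(290,110,400,210))):
    im=arm.get_image(n);cv2.imwrite(f"pics/{n}1.png",im[:,:,::-1])
    c=cv2.resize(im[b[1]:b[3],b[0]:b[2],::-1],(400,400*(b[3]-b[1])//(b[2]-b[0])),interpolation=cv2.INTER_CUBIC);cv2.imwrite(f"pics/{n}1c.png",c)
E
```

```text
clock: 2.1
position: [0.4276, -0.2016, 0.1207]
ee_rot: [3.102, 0.494, 0.001]
force: [-0.1, -0.3, 0.5]
width: 1.0
```

View pics/top1c.png

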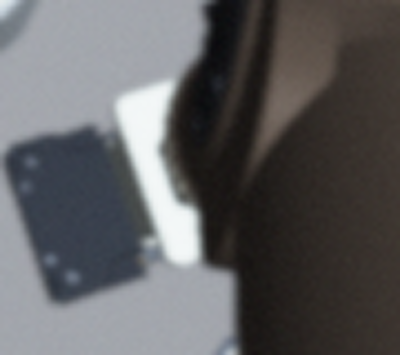

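View pics/side1c.png

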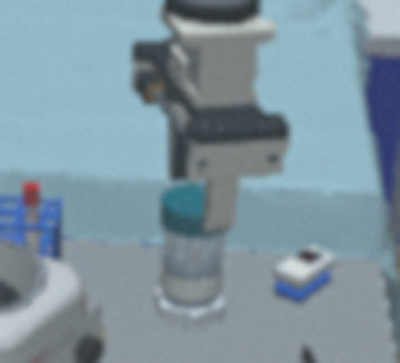

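The side view shows the fingers straddling the lid (crop about (185,205)), with no contact yet. I'll go the rest of the way down and close.

```bash
python3 -m crank '[[1,-0.002,0,-0.03,0],[1,0,0,-0.03,0],[1,0,0,0,0],[1,0,0,0,0],[1,0,0,0,0],[0,0,0,0,0],[0,0,0,0,0],[0,0,0,0,0]]' 60;python3 -m crank '[[0,0,0,0,0],[0,0,0,0,0],[0,0,0,0,0],[0,0,0,0,0],[0,0,0,0,0],[0,0,0,0,0],[0,0,0,0,0],[0,0,0,0,0]]' 60
python3 - <<'E'
from h import *
print(arm.observe()['ft_torque'])
for n,b in(("side",(290,110,400,210)),):
    im=arm.get_image(n);cv2.imwrite(f"pics/{n}2.png",im[:,:,::-1])
    c=cv2.resize(im[b[1]:b[3],b[0]:b[2],::-1],(600,600*(b[3]-b[1])//(b[2]-b[0])),interpolation=cv2.INTER_CUBIC);cv2.imwrite(f"pics/{n}2c.png",c)
E
```

```text
clock: 2.87
position: [0.4268, -0.2006, 0.0962]
ee_rot: [3.102, 0.497, 0.001]
force: [-0.2, -0.4, 0.5]
width: 0.836
clock: 3.53
position: [0.4267, -0.2007, 0.0959]
ee_rot: [3.102, 0.497, 0.001]
force: [0.5, -1.0, 2.2]
width: 0.646
[-0.42619916 -0.12758363 -0.01578904]
```

View pics/side2c.png

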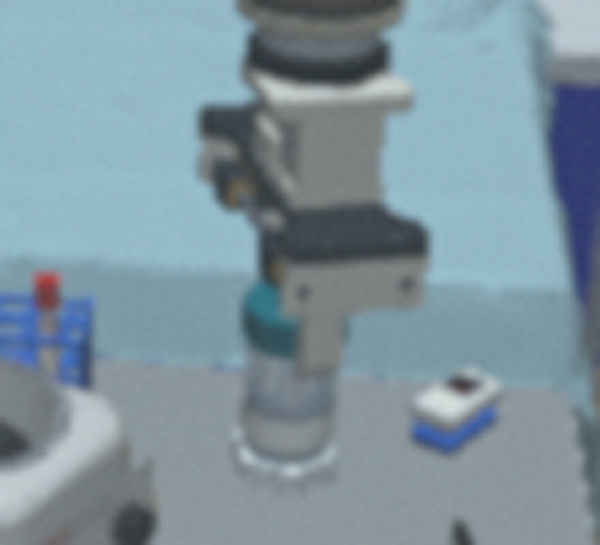

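The lid is gripped (width about 59 mm). Lifting 150 mm.

```bash
python3 -m crank '[[0,0,0,0.02,0],[0,0,0,0.04,0],[0,0,0,0.06,0],[0,0,0,0.07,0],[0,0,0,0.07,0],[0,0,0,0.06,0],[0,0,0,0.04,0],[0,0,0,0.02,0]]' 60
python3 - <<'E'
from h import *
print(arm.observe()['ft_torque'])
for n,b in(("side",(290,60,400,210)),):
    im=arm.get_image(n);cv2.imwrite(f"pics/{n}3.png",im[:,:,::-1])
    c=cv2.resize(im[b[1]:b[3],b[0]:b[2],::-1],(440,600),interpolation=cv2.INTER_CUBIC);cv2.imwrite(f"pics/{n}3c.png",c)
E
```

```text
clock: 4.25
position: [0.4267, -0.2002, 0.25]
ee_rot: [3.101, 0.497, 0.003]
force: [-0.1, 0.1, -2.3]
width: 0.642
[ 0.03437186 -0.02668605  0.00191754]
```

View pics/side3c.png

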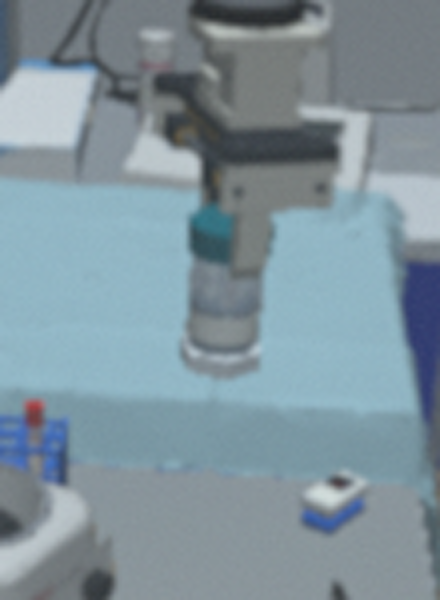

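The jar hangs straight. Next is the carry past the robot side of the centrifuge.

```bash
python3 -m crank '[[0,0,0.03,0,0],[0,0,0.06,0,0],[0,0,0.08,0,0],[0,0,0.08,0,0],[0,0,0.08,0,0],[0,0,0.08,0,0],[0,0,0.08,0,0],[0,0,0.08,0,0]]' 60; python3 -m crank '[[0,0.04,0.08,0,0],[0,0.04,0.07,0,0],[0,0.05,0.06,0,-0.03],[0,0.05,0.06,0,-0.03],[0,0.04,0.05,0,-0.02],[0,0.03,0.02,0,-0.02],[0,0,0,0,0],[0,0,0,0,0]]'
python3 - <<'E'
from h import *
print(arm.observe()['joints'])
for n,b in(("top",(195,140,295,240)),("side",(240,160,350,310))):
    im=arm.get_image(n);cv2.imwrite(f"pics/{n}4.png",im[:,:,::-1])
    c=cv2.resize(im[b[1]:b[3],b[0]:b[2],::-1],(400 if n=="top" else 440,400 if n=="top" else 600),interpolation=cv2.INTER_CUBIC);cv2.imwrite(f"pics/{n}4c.png",c)
E
```

```text
clock: 4.97
position: [0.4246, 0.0296, 0.2462]
ee_rot: [-3.101, -0.498, 0.005]
force: [0.6, 0.4, -2.3]
width: 0.647
clock: 5.63
position: [0.5251, 0.1643, 0.2457]
ee_rot: [3.123, 0.337, -0.006]
force: [-0.7, -0.4, -1.9]
width: 0.646
[-0.07496962  0.35286762 -0.43057527  1.72356407  0.16080234  1.10402661
 -1.91109764]
```

View pics/top4c.png

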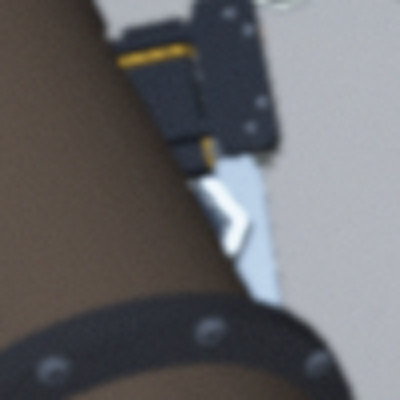

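View pics/side4c.png

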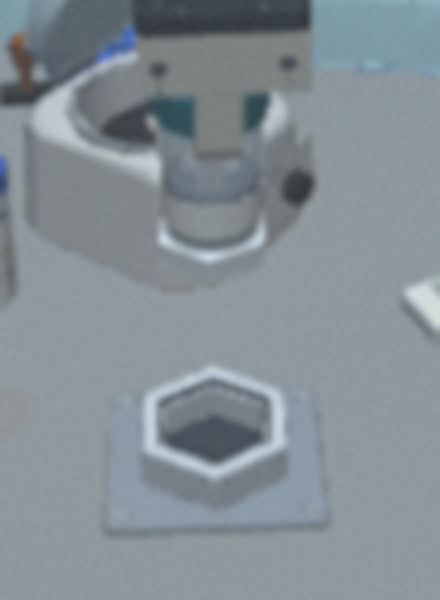

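```bash
python3 -m crank '[[0,0,0.002,-0.03,0],[0,0,0,-0.05,0],[0,0,0,-0.06,0],[0,0,0,-0.06,0],[0,0,0,-0.04,0],[0,0,0,-0.02,0],[0,0,0,0,0],[0,0,0,0,0]]' 60
python3 - <<'E'
from h import *
for n,b in(("side",(255,200,345,300)),):
    im=arm.get_image(n);cv2.imwrite(f"pics/{n}5.png",im[:,:,::-1])
    c=cv2.resize(im[b[1]:b[3],b[0]:b[2],::-1],(540,600),interpolation=cv2.INTER_CUBIC);cv2.imwrite(f"pics/{n}5c.png",c)
E
```

```text
clock: 6.4
position: [0.5263, 0.1639, 0.1441]
ee_rot: [3.124, 0.333, -0.0]
force: [0.3, 0.6, -2.5]
width: 0.645
```

View pics/side5c.png

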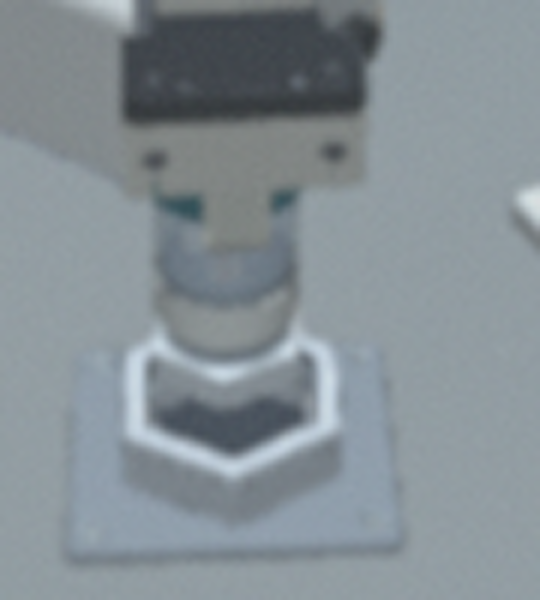

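Run:
```python
from h import *
s=cv2.imread("pics/side0.png");x0,y0,x1,y1=265,245,325,290
g=cv2.resize(s[y0:y1,x0:x1].min(2),None,fx=4,fy=4,interpolation=cv2.INTER_CUBIC)
for th in (165,175,185):
    ks,_=cv2.findContours((g>th).astype(np.uint8),cv2.RETR_CCOMP,cv2.CHAIN_APPROX_NONE)
    for k in sorted(ks,key=cv2.contourArea)[-2:]:
        k=cv2.convexHull(k);uv=((k.reshape(-1,2)+.5)/4-.5)+[x0,y0]
        P=plane("side",uv,.036)[:,:2].astype(np.float32).reshape(-1,1,2)
        M=cv2.moments(P)
        C=np.array([M['m10'],M['m01']])/M['m00'];Q=P.reshape(-1,2)-C
        best=min((sum(np.ptp(Q@[np.cos(a+i*np.pi/3),np.sin(a+i*np.pi/3)]) for i in range(3))/3,np.degrees(a)) for a in np.radians(np.arange(-30,30,.5)))
        print(th,C,M['m00'],best)
im=cv2.imread("pics/side5.png");b=(255,200,345,300);f=6
c=cv2.resize(im[b[1]:b[3],b[0]:b[2]],(540,600),interpolation=cv2.INTER_CUBIC)
def hexa(c,af,yaw,z):
    a=np.radians(yaw+30+60*np.arange(6));r=af/2/np.cos(np.pi/6);return np.c_[c[0]+r*np.cos(a),c[1]+r*np.sin(a),np.full(6,z)]
p=arm.observe()['position'];print(p);zb=p[2]-.096
for P,col in((hexa(p,.054,10,zb),(0,255,0)),(hexa(p,.054,10,zb+.016),(0,255,0)),(hexa((.525,.1655),.08,10,.036),(0,0,255)),(hexa((.525,.1655),.057,10,.036),(0,0,255))):
    q=(proj("side",P)+.5-[b[0],b[1]])*f;print(q.round(0).tolist())
    cv2.polylines(c,[q.round().astype(int).reshape(-1,1,2)],True,col,1)
cv2.imwrite("pics/ov5.png",c)
```

```text
165 [0.52591176 0.16685468] 0.004024795756432331 (np.float64(0.0691535287511326), np.float64(10.5))
165 [0.52608399 0.16640173] 0.005429386136783787 (np.float64(0.08013966450279063), np.float64(9.5))
175 [0.52591957 0.16676298] 0.004255570163294475 (np.float64(0.07107415110003314), np.float64(9.5))
175 [0.52595192 0.16664359] 0.005126049292756729 (np.float64(0.07810598118989119), np.float64(10.0))
185 [0.49064288 0.16274847] 0.0001682320529463599 (np.float64(0.02687594729721562), np.float64(8.0))
185 [0.56125528 0.17288081] 0.0001280021757148475 (np.float64(0.025772064753870283), np.float64(10.5))
[0.52683511 0.16430026 0.14476228]
[[157.0, 390.0], [232.0, 417.0], [304.0, 385.0], [299.0, 329.0], [227.0, 305.0], [157.0, 334.0]]
[[156.0, 357.0], [231.0, 384.0], [304.0, 352.0], [300.0, 297.0], [227.0, 273.0], [156.0, 302.0]]
[[127.0, 434.0], [238.0, 475.0], [344.0, 426.0], [336.0, 343.0], [231.0, 308.0], [129.0, 350.0]]
[[159.0, 420.0], [237.0, 449.0], [312.0, 415.0], [307.0, 356.0], [232.0, 330.0], [159.0, 361.0]]
```

View pics/ov5.png

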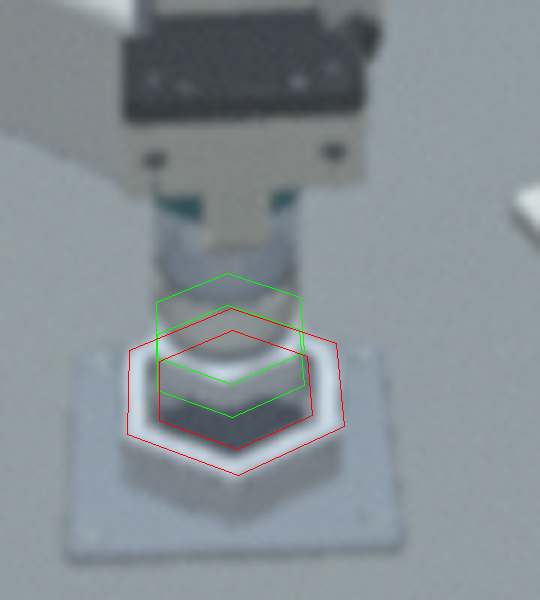

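Run:
```python
from h import *
im=cv2.imread("pics/side5.png");b=(270,240,320,284);f=16
c=cv2.resize(im[b[1]:b[3],b[0]:b[2]],None,fx=f,fy=f,interpolation=cv2.INTER_CUBIC)[:600]
c=np.clip((c.astype(float)-50)*1.5,0,255).astype(np.uint8)
cv2.imwrite("pics/z5.png",c)
```

```text
(no output)
```

View pics/z5.png

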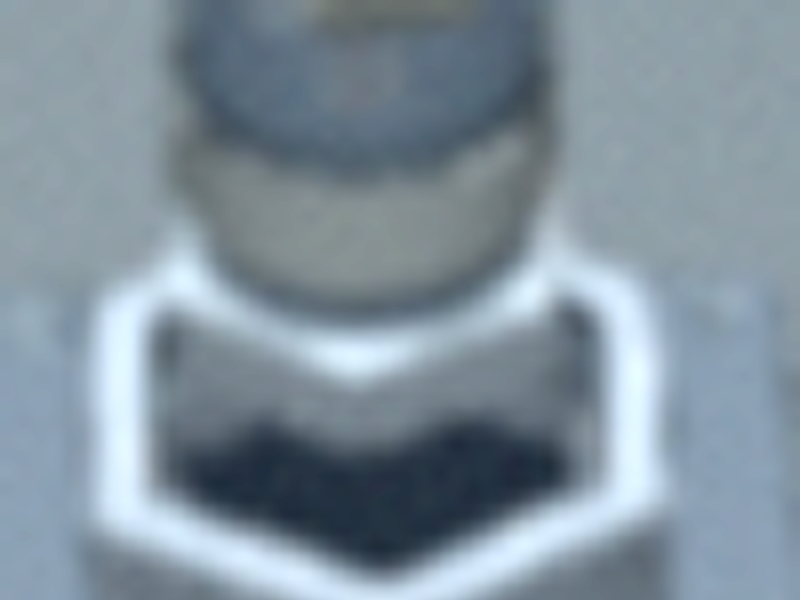

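The side zoom shows the foot's front corner at about (358,382) and the rim's front corner at (385,565). The foot needs about −1.5 mm in x, +2 mm in y and +1.5° twist. I'll correct that and enter gently.

```bash
python3 -m crank '[[0,-0.004,0.005,0,0.025],[0,0,0,-0.008,0],[0,0,0,-0.008,0],[0,0,0,-0.008,0],[0,0,0,-0.008,0],[0,0,0,-0.008,0],[0,0,0,0,0],[0,0,0,0,0]]' 60
python3 - <<'E'
from h import *
s=arm.observe();print(s['position'],s['force'],s['ft_torque'])
im=arm.get_image("side");cv2.imwrite("pics/side6.png",im[:,:,::-1])
b=(270,235,320,279);c=cv2.resize(im[b[1]:b[3],b[0]:b[2],::-1],None,fx=13,fy=13,interpolation=cv2.INTER_CUBIC)
c=np.clip((c.astype(float)-50)*1.5,0,255).astype(np.uint8);cv2.imwrite("pics/z6.png",c)
E
```

```text
clock: 7.12
position: [0.5247, 0.1662, 0.1274]
ee_rot: [3.119, 0.375, -0.001]
force: [-0.1, 0.5, -1.6]
width: 0.644
[0.52471414 0.16619626 0.12742109] [-0.09116119  0.52812158 -1.59619456] [ 0.00270146 -0.00509838 -0.00623448]
```

View pics/z6.png

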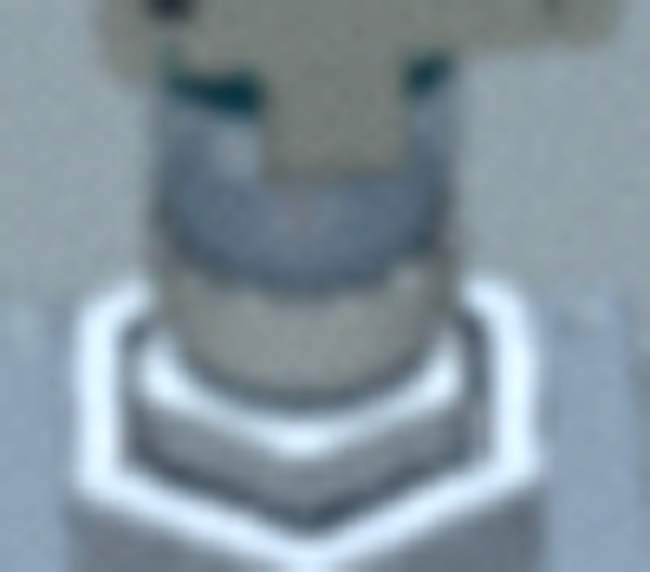

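The foot sits centred in the mouth (foot centre about 302, rim centre about 307) with no force. Continuing down.

```bash
python3 -m crank '[[0,-0.001,0,-0.006,0],[0,0,0,-0.006,0],[0,0,0,-0.006,0],[0,0,0,-0.006,0],[0,0,0,0,0],[0,0,0,0,0],[0,0,0,0,0],[0,0,0,0,0]]' 60
python3 - <<'E'
from h import *
s=arm.observe();print(s['position'],s['force'],s['ft_torque'])
E
```

```text
clock: 7.83
position: [0.5266, 0.1697, 0.1227]
ee_rot: [-3.116, -0.377, -0.012]
force: [-8.1, 3.1, 38.6]
width: 0.645
[0.5265873  0.16974864 0.12271564] [-8.0700093   3.08463254 38.63974493] [-0.0667976   1.7768999  -0.13511419]
```

It caught at 38 N, so I'll back off and look.

```bash
python3 -m crank '[[0,0,0,0.02,0],[0,0,0,0.01,0],[0,0,0,0,0],[0,0,0,0,0],[0,0,0,0,0],[0,0,0,0,0],[0,0,0,0,0],[0,0,0,0,0]]' 60
python3 - <<'E'
from h import *
s=arm.observe();print(s['position'],s['force'],s['ft_torque'])
im=arm.get_image("side");cv2.imwrite("pics/side7.png",im[:,:,::-1])
b=(270,235,320,279);c=cv2.resize(im[b[1]:b[3],b[0]:b[2],::-1],None,fx=13,fy=13,interpolation=cv2.INTER_CUBIC)
c=np.clip((c.astype(float)-50)*1.5,0,255).astype(np.uint8);cv2.imwrite("pics/z7.png",c)
E
```

```text
clock: 8.5
position: [0.5243, 0.1662, 0.1297]
ee_rot: [3.119, 0.375, -0.001]
force: [-1.2, 0.5, -2.7]
width: 0.648
[0.5242855  0.16617943 0.12969   ] [-1.18056354  0.53962605 -2.73613482] [ 0.04454039 -0.00672581  0.0082649 ]
```

View pics/z7.png

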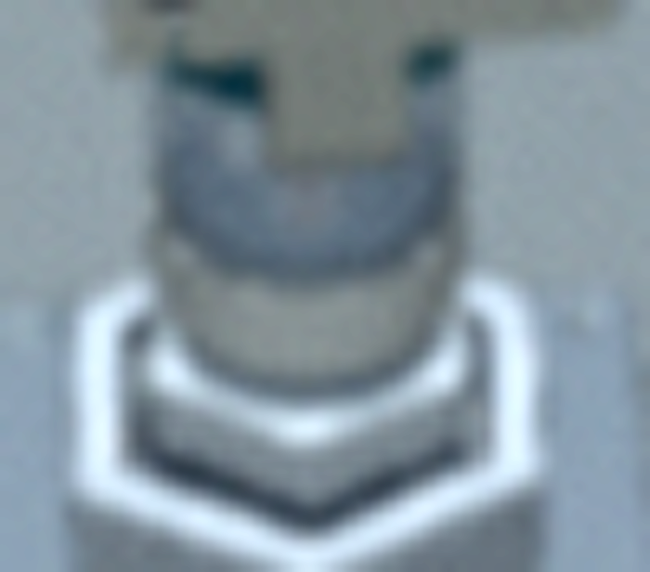

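Run:
```python
from h import *
def hexa(c,af,yaw,z):
    a=np.radians(yaw+30+60*np.arange(6));r=af/2/np.cos(np.pi/6);return np.c_[c[0]+r*np.cos(a),c[1]+r*np.sin(a),np.full(6,z)]
im=cv2.imread("pics/side7.png");b=(270,235,320,279);f=13
c=cv2.resize(im[b[1]:b[3],b[0]:b[2]],None,fx=f,fy=f,interpolation=cv2.INTER_CUBIC)
c=np.clip((c.astype(float)-50)*1.5,0,255).astype(np.uint8)
S=(.526,.1666);zb=.1297-.096
for P,col in((hexa(S,.054,10,zb+.016),(0,255,0)),(hexa(S,.054,10,zb),(0,255,255)),(hexa(S,.08,10,.036),(0,0,255)),(hexa(S,.068,10,.036),(0,0,255))):
    q=(proj("side",P)+.5-[b[0],b[1]])*f
    print(q.round().tolist())
    cv2.polylines(c,[q.round().astype(int).reshape(-1,1,2)],True,col,1)
cv2.imwrite("pics/ov7.png",c)
```

```text
[[148.0, 396.0], [310.0, 454.0], [467.0, 385.0], [457.0, 264.0], [300.0, 211.0], [148.0, 274.0]]
[[151.0, 466.0], [312.0, 524.0], [466.0, 454.0], [456.0, 332.0], [302.0, 279.0], [151.0, 343.0]]
[[74.0, 489.0], [314.0, 578.0], [545.0, 472.0], [527.0, 292.0], [299.0, 215.0], [77.0, 307.0]]
[[109.0, 474.0], [313.0, 548.0], [508.0, 459.0], [495.0, 306.0], [300.0, 240.0], [111.0, 319.0]]
```

View pics/ov7.png

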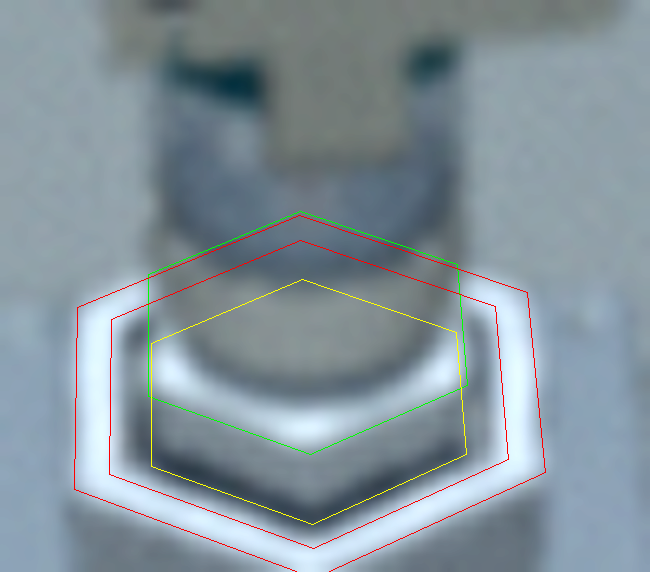

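The foot's front corner shows at (305,440), against (310,454) if it were concentric, so the jar is about 3 mm too far toward −y. That agrees with the direction it was pushed. Shifting +y and retrying.

```bash
python3 -m crank '[[0,0.001,0.008,0,0.02],[0,0,0,-0.01,0],[0,0,0,-0.006,0],[0,0,0,-0.003,0],[0,0,0,-0.003,0],[0,0,0,0,0],[0,0,0,0,0],[0,0,0,0,0]]' 60
python3 - <<'E'
from h import *
s=arm.observe();print(s['position'],s['force'],s['ft_torque'])
im=arm.get_image("side");cv2.imwrite("pics/side8.png",im[:,:,::-1])
b=(270,235,320,279);c=cv2.resize(im[b[1]:b[3],b[0]:b[2],::-1],None,fx=13,fy=13,interpolation=cv2.INTER_CUBIC)
c=np.clip((c.astype(float)-50)*1.5,0,255).astype(np.uint8);cv2.imwrite("pics/z8.png",c)
E
```

```text
clock: 9.22
position: [0.5249, 0.1695, 0.1214]
ee_rot: [-3.115, -0.407, -0.0]
force: [0.0, 0.0, -2.2]
width: 0.643
[0.52492401 0.1695143  0.12141143] [ 0.00859677  0.01434415 -2.19449751] [0.0566398  0.01594244 0.03811173]
```

View pics/z8.png

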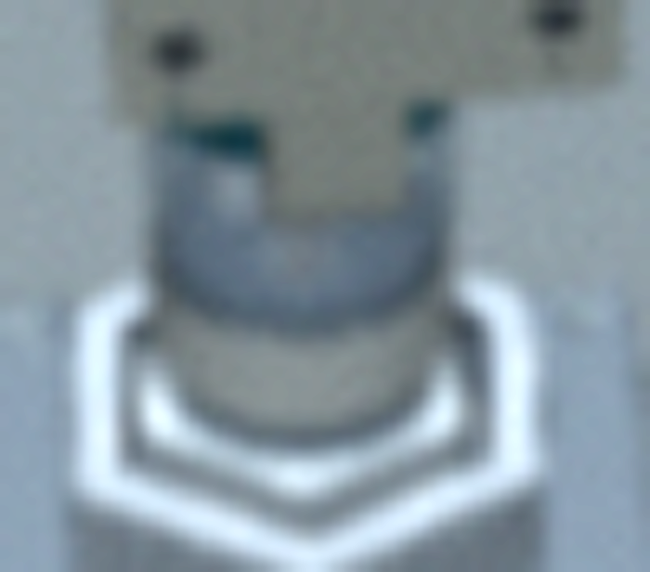

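It's below the earlier catch height with zero force. Continuing down.

```bash
python3 -m crank '[[0,-0.001,0,-0.005,0],[0,0,0,-0.005,0],[0,0,0,-0.005,0],[0,0,0,-0.005,0],[0,0,0,-0.005,0],[0,0,0,0,0],[0,0,0,0,0],[0,0,0,0,0]]' 60
python3 - <<'E'
from h import *
s=arm.observe();print(s['position'],s['force'],s['ft_torque'])
E
```

```text
clock: 9.93
position: [0.5245, 0.1695, 0.1114]
ee_rot: [-3.115, -0.407, -0.0]
force: [-1.0, 0.3, -2.2]
width: 0.648
[0.52452235 0.16952937 0.11136245] [-0.9757979   0.28857151 -2.18080925] [-0.03133916  0.01184706  0.00832497]
```

```bash
python3 -m crank '[[0,0,0,-0.004,0],[0,0,0,-0.004,0],[0,0,0,-0.004,0],[0,0,0,-0.003,0],[0,0,0,0,0],[0,0,0,0,0],[0,0,0,0,0],[0,0,0,0,0]]' 60
python3 - <<'E'
from h import *
s=arm.observe();print(s['position'],s['force'],s['ft_torque'],s['joints'])
im=arm.get_image("side");cv2.imwrite("pics/side9.png",im[:,:,::-1])
b=(270,235,320,279);c=cv2.resize(im[b[1]:b[3],b[0]:b[2],::-1],None,fx=13,fy=13,interpolation=cv2.INTER_CUBIC)
c=np.clip((c.astype(float)-50)*1.5,0,255).astype(np.uint8);cv2.imwrite("pics/z9.png",c)
E
```

```text
clock: 10.6
position: [0.5249, 0.1695, 0.1058]
ee_rot: [3.115, 0.407, 0.001]
force: [0.4, -1.3, 6.4]
width: 0.646
[0.52488837 0.16947867 0.10575588] [ 0.44356075 -1.27459879  6.35636571] [-0.26076463  0.16658866 -0.00544858] [-0.11789706  0.5080602  -0.40010373  1.88240394  0.267152    0.80253093
 -1.97049248]
```

View pics/z9.png

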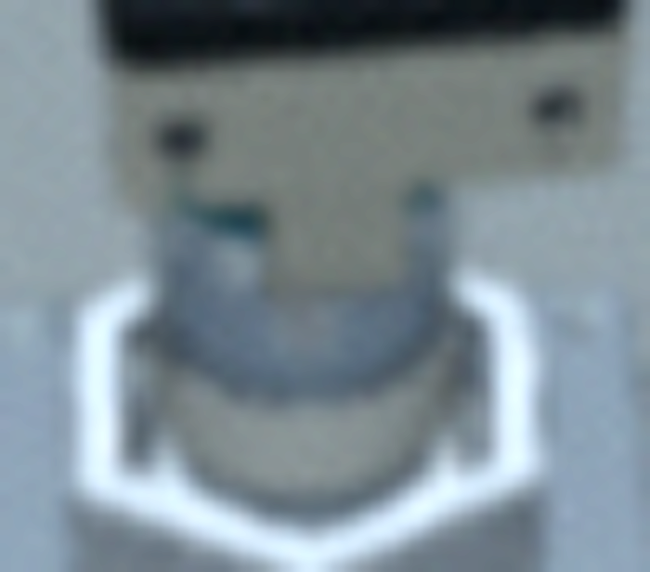

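The jar is home (foot at z ≈ 0.0098, 6 N support). Unscrewing anticlockwise now, with the tool following the climb.

```bash
python3 -m crank '[[0,0,0,0,0.05],[0,0,0,0,0.08],[0,0,0,0.001,0.08],[0,0,0,0.001,0.08],[0,0,0,0.001,0.08],[0,0,0,0.001,0.08],[0,0,0,0,0],[0,0,0,0,0]]' 60
python3 - <<'E'
from h import *
s=arm.observe();print(s['position'],s['force'],s['ft_torque'],s['joints'][6])
r=s['ee_rot'];print("yaw",2*np.degrees(np.arctan2(r[1],r[0])))
im=arm.get_image("side");cv2.imwrite("pics/side10.png",im[:,:,::-1])
b=(265,220,325,279);c=cv2.resize(im[b[1]:b[3],b[0]:b[2],::-1],None,fx=10,fy=10,interpolation=cv2.INTER_CUBIC)
cv2.imwrite("pics/z10.png",c)
E
```

```text
clock: 11.32
position: [0.5241, 0.1691, 0.1066]
ee_rot: [-2.935, -1.119, 0.002]
force: [-2.0, -2.5, -0.6]
width: 0.647
[0.52408924 0.1690973  0.1066329 ] [-2.03955558 -2.52871606 -0.62489369] [-0.42428926  0.29934994  0.02761627] -1.5756061219473707
yaw -318.2505263155726
```

View pics/z10.png

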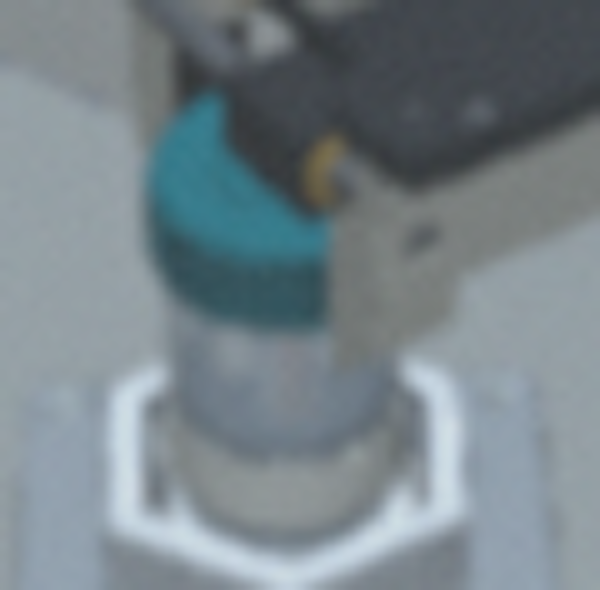

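The tool turned 27° as commanded, with the jar still seated and forces low. Continuing.

```bash
python3 -m crank '[[0,0,0,0,0.08],[0,0,0,0.001,0.08],[0,0,0,0.001,0.08],[0,0,0,0.001,0.08],[0,0,0,0.001,0.08],[0,0,0,0.001,0.08],[0,0,0,0,0.08],[0,0,0,0,0]]' 60
python3 - <<'E'
from h import *
s=arm.observe();print(s['position'],s['force'],s['ft_torque'],s['joints'][6])
r=s['ee_rot'];print("yaw",2*np.degrees(np.arctan2(r[1],r[0])))
E
```

```text
clock: 12.03
position: [0.5243, 0.1691, 0.1085]
ee_rot: [-2.482, -1.925, 0.001]
force: [-0.9, -2.3, -2.4]
width: 0.643
[0.52431606 0.16912086 0.10854276] [-0.86995239 -2.31359989 -2.35085186] [-0.28869799  0.03795478 -0.01501211] -1.0770631828673103
yaw -284.4116120491076
```

```bash
python3 -m crank '[[0,0,0,0.001,0.08],[0,0,0,0.001,0.08],[0,0,0,0,0.08],[0,0,0,0,0.08],[0,0,0,0,0.08],[0,0,0,0,0],[0,0,0,0,0],[0,0,0,0,0]]' 60
python3 - <<'E'
from h import *
s=arm.observe();print(s['position'],s['force'],s['ft_torque'],s['joints'][6])
r=s['ee_rot'];print("yaw",2*np.degrees(np.arctan2(r[1],r[0])))
im=arm.get_image("side");cv2.imwrite("pics/side11.png",im[:,:,::-1])
b=(265,220,325,279);c=cv2.resize(im[b[1]:b[3],b[0]:b[2],::-1],None,fx=10,fy=10,interpolation=cv2.INTER_CUBIC)
cv2.imwrite("pics/z11.png",c)
im=arm.get_image("top");b=(200,160,280,240);cv2.imwrite("pics/t11.png",cv2.resize(im[b[1]:b[3],b[0]:b[2],::-1],None,fx=5,fy=5))
E
```

```text
clock: 12.7
position: [0.5246, 0.1697, 0.1098]
ee_rot: [2.035, 2.393, 0.001]
force: [-1.1, -0.4, -0.9]
width: 0.647
[0.52459466 0.16969038 0.10984246] [-1.14583339 -0.41526718 -0.93829168] [-0.11343234 -0.12776698 -0.02647788] -0.7289352373204746
yaw 99.24166680108745
```

View pics/z11.png

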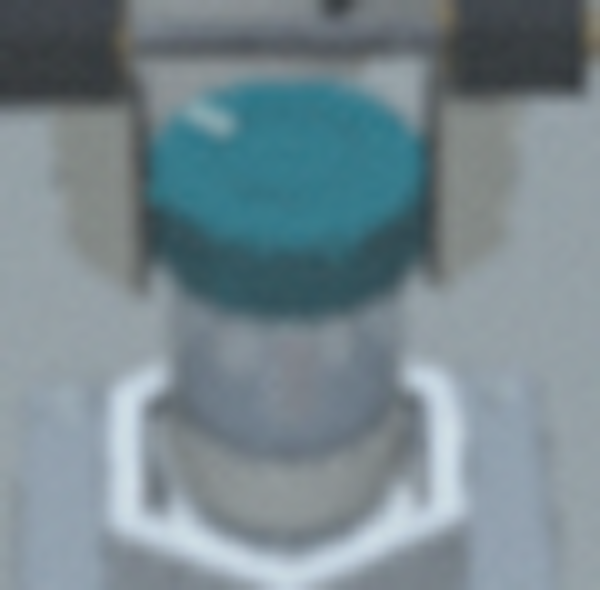

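View pics/t11.png

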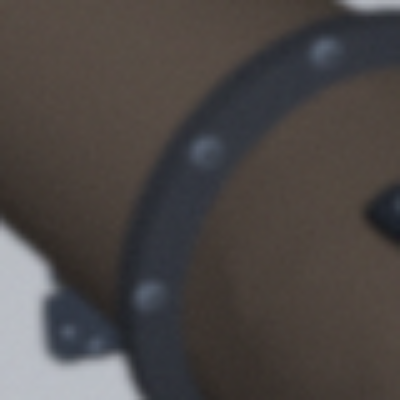

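The lid's mark is visible at crop (208,117). I'll measure its heading.

Run:
```python
from h import *
P=plane("side",[[265+20.8-.5,220+11.7-.5],[265+28.8-.5,220+16.7-.5]],.1215)
print(P)
for c in (P[1],np.array([.5255,.1675,0])):
    d=P[0]-c;print(np.degrees(np.arctan2(d[1],d[0])),np.hypot(d[0],d[1]))
```

```text
[[0.54318721 0.15738094 0.1215    ]
 [0.52354867 0.17241823 0.1215    ]]
-37.44138358217969 0.024734440266946336
-29.774369607641088 0.02037726475308635
```

Run:
```python
from h import *
im=cv2.imread("pics/side11.png")[:,:,::-1].copy()
x0,y0,x1,y1=275,222,312,256
c=cv2.resize(im[y0:y1,x0:x1],None,fx=4,fy=4,interpolation=cv2.INTER_CUBIC)
h=cv2.cvtColor(c,cv2.COLOR_RGB2HSV)
top=((h[...,0]>85)&(h[...,0]<105)&(h[...,1]>90)&(h[...,2]>112)).astype(np.uint8)
k=max(cv2.findContours(top,cv2.RETR_EXTERNAL,cv2.CHAIN_APPROX_NONE)[0],key=cv2.contourArea);k=cv2.convexHull(k)
e=cv2.fitEllipse(k);uv=(k.reshape(-1,2)+.5)/4-.5+[x0,y0]
P=plane("side",uv,.1215)[:,:2].astype(np.float32)
M=cv2.moments(P.reshape(-1,1,2));C=np.array([M['m10'],M['m01']])/M['m00']
print("top face",C,np.sqrt(M['m00']/np.pi),np.linalg.norm(P-C,axis=1).min(),np.linalg.norm(P-C,axis=1).max())
m=np.zeros(top.shape,np.uint8);cv2.fillPoly(m,[k],255);m=cv2.erode(m,np.ones((5,5)))
w=np.where(m>0,np.clip(c[...,0].astype(float)-90,0,None),0)
ys,xs=np.nonzero(w);ww=w[ys,xs];mk=[[(np.dot(xs,ww)/ww.sum()+.5)/4-.5+x0,(np.dot(ys,ww)/ww.sum()+.5)/4-.5+y0]]
Q=plane("side",mk,.1215)[0][:2];d=Q-C;print(mk,np.degrees(np.arctan2(d[1],d[0])),np.hypot(*d))
```

```text
top face [0.52372664 0.17146466] 0.02886578746769222 0.028107841639397745 0.031351643134956114
[[np.float64(285.7429881337648), np.float64(231.50903451995686)]] -35.59519879841057 0.02254916602123916
```

The measured lid yaw is about −36°, so it has turned about 70–76° on the jar. That's near the lower edge of the window, so I'll add 7° and then lift slowly.

```bash
python3 -m crank '[[0,0,0,0,0.06],[0,0,0,0,0.06],[0,0,0,0,0],[0,0,0,0.003,0],[0,0,0,0.003,0],[0,0,0,0,0],[0,0,0,0,0],[0,0,0,0,0]]' 60
python3 - <<'E'
from h import *
s=arm.observe();print(s['position'],s['force'],s['ft_torque'],s['joints'][6])
im=arm.get_image("side");cv2.imwrite("pics/side12.png",im[:,:,::-1])
b=(265,220,325,279);c=cv2.resize(im[b[1]:b[3],b[0]:b[2],::-1],None,fx=10,fy=10,interpolation=cv2.INTER_CUBIC)
cv2.imwrite("pics/z12.png",c)
E
```

```text
clock: 13.47
position: [0.5246, 0.1694, 0.1122]
ee_rot: [1.876, 2.52, 0.0]
force: [1.1, -0.7, -0.2]
width: 0.648
[0.52456208 0.16944346 0.11222824] [ 1.14319494 -0.71010104 -0.15288218] [-0.19226524 -0.20970447 -0.00668836] -0.617036312992908
```

View pics/z12.png

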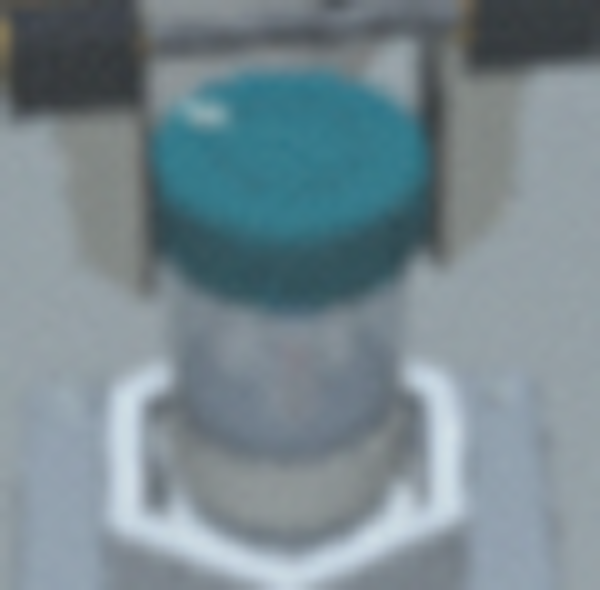

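The lid is rising and the jar is staying put, with no pull on it. Lifting further.

```bash
python3 -m crank '[[0,0,0,0.005,0],[0,0,0,0.005,0],[0,0,0,0.005,0],[0,0,0,0.005,0],[0,0,0,0.005,0],[0,0,0,0,0],[0,0,0,0,0],[0,0,0,0,0]]' 60; python3 -c "
from cell import arm
s=arm.observe();print(s['force'],s['ft_torque'])"; python3 -m crank '[[0,0,0,0.015,0],[0,0,0,0.015,0],[0,0,0,0.015,0],[0,0,0,0.015,0],[0,0,0,0.007,0],[0,0,0,0,0],[0,0,0,0,0],[0,0,0,0,0]]' 60
python3 - <<'E'
from h import *
s=arm.observe();print(s['position'],s['force'],s['ft_torque'],s['joints'][6])
im=arm.get_image("side");cv2.imwrite("pics/side13.png",im[:,:,::-1])
b=(265,195,325,279);c=cv2.resize(im[b[1]:b[3],b[0]:b[2],::-1],None,fx=7,fy=7,interpolation=cv2.INTER_CUBIC)
cv2.imwrite("pics/z13.png",c)
E
```

```text
clock: 14.18
position: [0.5246, 0.1695, 0.1222]
ee_rot: [1.875, 2.52, 0.001]
force: [1.3, -0.1, 1.0]
width: 0.646
[ 1.27143419 -0.09189154  0.98387899] [-0.05378726 -0.30671535 -0.02044651]
clock: 14.85
position: [0.5244, 0.1693, 0.1488]
ee_rot: [-1.875, -2.52, 0.0]
force: [-1.0, -0.1, -0.4]
width: 0.645
[0.52436524 0.16931541 0.14876846] [-0.98786476 -0.14038114 -0.39130786] [-0.06945174 -0.11830935  0.04342682] -0.5762903293393022
```

View pics/z13.png

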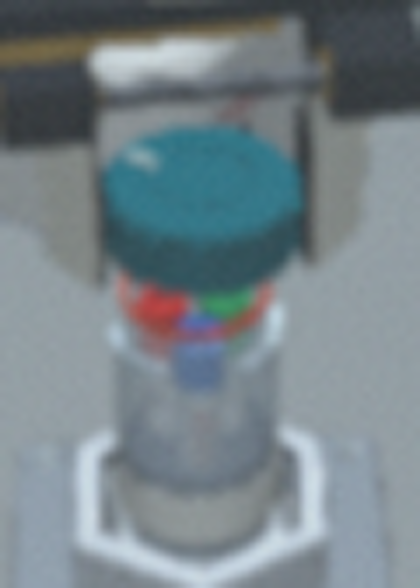

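The lid is off, about 24 mm above the mouth (lid z ≈ 0.130 in the jar's frame). The jar is seated and upright with the red and green tube caps showing. I'll let it settle, do a last check and hand in.

```bash
python3 -m crank '[[0,0,0,0,0],[0,0,0,0,0],[0,0,0,0,0],[0,0,0,0,0],[0,0,0,0,0],[0,0,0,0,0],[0,0,0,0,0],[0,0,0,0,0]]' 60
python3 - <<'E'
from h import *
im=arm.get_image("side");a=cv2.imread("pics/side13.png")[:,:,::-1]
print("change",np.abs(im.astype(int)-a)[230:290,260:330].mean())
s=arm.observe();print(s['position'],s['force'],s['width'],np.abs(s['dq']).max());arm.sign_off()
E
```

```text
clock: 15.57
position: [0.5245, 0.1695, 0.1489]
ee_rot: [-1.875, -2.521, -0.0]
force: [0.0, 0.1, -1.1]
width: 0.651
change 1.1915079365079364
[0.5244741  0.16946446 0.14894036] [-0.47847624 -0.64177735 -0.36476615] 0.6476041830022493 0.0011259293782223331
the job is handed in; nothing more can be done
```

The jar is home in the stand, and the arm is holding the lid level and still about 24 mm above the mouth. The job was handed in at about 15.6 s. `sign_off` gives no verdict, so this rests on my own checks.

- **Carry and seating:** I gripped the closed jar by its lid at 60 N, carried it past the robot side of the centrifuge and lowered it into the well. The first try caught on the well's bevel with about 39 N on the wrist. I backed off, shifted about 3 mm toward +y with a small twist, and it then went in with no force. It met the floor with the foot at z ≈ 0.010 and about 6 N of support.
- **Unscrewing:** I turned the tool about 91° anticlockwise while following the lid's climb, then lifted straight up 36 mm. The jar was not dragged.
- **Final state:** The grip closed at about 60 mm, side forces were below 1 N and the arm was at rest. The last side pictures show the jar seated and unmoving.

**Disagreements:**
- **Lid turn:** The lid's mark showed about 70–76° of turn on the jar where the tool angle suggested 76–84°. The gap may be slip, play of the jar in the well, or error in reading the mark, so I added 7° before lifting.
- **Stand position:** The cameras placed the stand 3–4 mm lower in y than where the jar actually went in.

I did not check the bystanders individually at the end. No contact force showed during the carry.

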